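Start an engraving batch of the right material

ROBOT

A 7-joint arm with a two-finger parallel gripper is mounted at the origin on the work surface. World frame = base frame: x ahead of the robot, y to its left, z up, the work surface at z = 0. Lengths are in m, angles in rad, forces in N, time in s.
With the tool pointing down it reaches from about 0.4 to 0.875 m from the base axis. Payload 19.3 kg.
Tool frame: the origin (TCP) lies between the finger pads; the fingertips stand 25 mm ahead of it and the grasp point (between the pads) lies 6 mm ahead of it; z points along the fingers, y is the line along which they close (so a half turn about z gives the same grasp; the last joint's range is limited). The gripper opens to 85 mm and grips with 20 to 120 N. Pads are 22 mm wide; open, the fingers measure 114 mm over their backs; the gripper's body (76 mm by 85 mm) begins 54 mm behind the grasp point. The pads swing forward as they close: fully open they stand 13 mm farther back than shut.
Start: joints at [-1.32, 0.521, -0.036, 1.599, 0.021, 1.021, -0.113], TCP at [0.197, 0.593, 0.256] pointing down, gripper open.
Joint ranges: [-2.91, 2.91], [-0.3, 2.13], [-1.5, 1.42], [0.17, 2.43], [-1.26, 4.41], [0.16, 1.93], [-2.52, 2.52]. Speed limits (rad/s): [1.89, 1.89, 2.39, 2.39, 3.01, 3.01, 3.01].

INTERFACE

Orientations are given as [roll, pitch, yaw] about the fixed x, y, z axes, in that order (R = Rz(yaw) Ry(pitch) Rx(roll)).
In Python, from cell import manip gives the robot as it stands. Calls block until the motion is done:
- manip.reach(position, orientation): joint-space move of the TCP to a pose.
- manip.line_to(position, rot=None, max_speed=0.15, until_force=None): straight line of the TCP; rot=None keeps the orientation; max_speed is the mean speed in m/s. With until_force (N) it stops when the force on the tool has changed by that much, and returns True; else False.
- manip.movej(angles): joint-space move.
- manip.move_gripper(opening, squeeze=None): finger opening in m; squeeze is the grip in N (None keeps the last); returns when the fingers have stopped.
- manip.hold(seconds).
- manip.inverse_kinematics(position, orientation): joint angles nearest the present ones, or None.
- manip.capture(name): name is "side" or "top"; returns a dict with "frame" (400x640x3 uint8, blue, green, red), "range_z" (400x640 float32, m along the optical axis (not along the pixel's ray), 0 where there is no reading), "vfov" (degrees; the focal length in pixels is half the picture's height over the tangent of half this angle, whatever the lens; pixels are square), "cx", "cy" (the principal point, pixels), "k1" (the pictures are not rectified: a ray, as slopes to the right and down, at radius r is drawn at 1 + k1 r^2 times it, then the intrinsics apply), "cam_to_world" (4x4, takes a point from camera to world coordinates). Camera axes: x right, y down, z forward; pixel columns grow to the right and rows downward; lengths in m; the calibration is good to about 2 mm. A picture is of the moment at which its call begins.
A pose or a line that the arm cannot do raises manip.MotionError and nothing moves.
- manip.close_job(): hands the job in; it is judged then, once.
Trained networks look in a picture, given as the dict that the camera call returned (one of the last four; its "shot" number tells which), for a name from the list of things; names that differ only in an ending like _2 or _b are one class to them, and where a whole thing is asked for, a point or a joint stands for the part that bears it (a point fixed in the world has none). Each returns a list of dicts, best first, with "confidence" (0 to 1); they miss things now and then, are a little off and sometimes report something else, mostly with a low value. They report only what shows in the picture. A call takes as long as a camera call. They do not tell look-alikes from the thing itself.
- manip.find_in(name, picture): "position" ([column, row] in pixels, amid what is visible of it).
- manip.silhouettes(name, picture): "region" (400x640 bool, what is visible of it) and "position" ([column, row] in pixels, amid what is visible of it).
Readings, each from a call of its own:
- manip.get_time_s(): time.
- manip.get_joint_positions(): joint angles.
- manip.get_qvel(): joint speeds.
- manip.get_joint_torque(): joint torques, N m.
- manip.get_position(): TCP position.
- manip.get_tool_rot(): TCP orientation.
- manip.get_ft_force(): force on the tool from outside, world axes, zero at the start.
- manip.get_moment(): the same for the moment, N m.
- manip.get_gripper_width(): finger opening in m.
- manip.get_gripper_force(): force on a finger pad.
Only numpy, scipy, OpenCV 4.12 (cv2) and the standard library are available. Lean on these libraries where they do the work, as an engineer would, in place of code of your own. Each camera call takes 0.05 s, during which the arm holds its last target. There are 200 camera calls.

TASK

Set up the next job on the engraver: move the finished white tags from its bed into the orange tray, and lay every blank of the material shown by the sample tile in the job board's green frame flat on the bed, side by side, leaving the blanks of the other material outside the machine on the desk. Then slide the amber cover fully shut against its frame, and only after that push the safety knob in, turn it clockwise past its red stop until its pointer is at the dot of that material's colour, and let it spring out there. Do not disturb the bottle, the spool or the carton.

Things in the scene. Friction and masses are not known exactly. Their poses are not given: they have to be found in the camera images.
- wood1: pale wooden blank, a flat block 64 x 40 x 18 mm, 60 g; origin at its centre (9 mm above what it lies on); either face may be up, x along its 64 mm length, z up. Three or four of the four are present, lying at the start on a green cutting mat (280 x 270 x 3 mm, fixed)
- wood2: pale wooden blank, a flat block 64 x 40 x 18 mm, 60 g; origin at its centre (9 mm above what it lies on); either face may be up, x along its 64 mm length, z up. Three or four of the four are present, lying at the start on a green cutting mat (280 x 270 x 3 mm, fixed)
- wood3: pale wooden blank, a flat block 64 x 40 x 18 mm, 60 g; origin at its centre (9 mm above what it lies on); either face may be up, x along its 64 mm length, z up. Three or four of the four are present, lying at the start on a green cutting mat (280 x 270 x 3 mm, fixed)
- wood4: pale wooden blank, a flat block 64 x 40 x 18 mm, 60 g; origin at its centre (9 mm above what it lies on); either face may be up, x along its 64 mm length, z up. Three or four of the four are present, lying at the start on a green cutting mat (280 x 270 x 3 mm, fixed)
- blue1: bright blue plastic blank, a flat block 64 x 40 x 18 mm, 60 g; origin at its centre (9 mm above what it lies on); either face may be up, x along its 64 mm length, z up. Three or four of the four are present, lying at the start on a green cutting mat (280 x 270 x 3 mm, fixed)
- blue2: bright blue plastic blank, a flat block 64 x 40 x 18 mm, 60 g; origin at its centre (9 mm above what it lies on); either face may be up, x along its 64 mm length, z up. Three or four of the four are present, lying at the start on a green cutting mat (280 x 270 x 3 mm, fixed)
- blue3: bright blue plastic blank, a flat block 64 x 40 x 18 mm, 60 g; origin at its centre (9 mm above what it lies on); either face may be up, x along its 64 mm length, z up. Three or four of the four are present, lying at the start on a green cutting mat (280 x 270 x 3 mm, fixed)
- blue4: bright blue plastic blank, a flat block 64 x 40 x 18 mm, 60 g; origin at its centre (9 mm above what it lies on); either face may be up, x along its 64 mm length, z up. Three or four of the four are present, lying at the start on a green cutting mat (280 x 270 x 3 mm, fixed)
- done1: white finished tag, a flat block 80 x 40 x 16 mm with dark engraving on top, 70 g; origin at the centre of its underside, x along its length, z up. One or two are present, lying on the engraver's bed at the start (under the cover if that is not fully open)
- done2: white finished tag, a flat block 80 x 40 x 16 mm with dark engraving on top, 70 g; origin at the centre of its underside, x along its length, z up. One or two are present, lying on the engraver's bed at the start (under the cover if that is not fully open)
- engraver: white low engraving machine fixed to the desk, elsewhere and a little turned at each start; origin on the desk under the bed's centre; x away from its black control strip, y along the cover's track, z up. Housing from x -200 to +115 mm, y -135 to +375 mm; deck 60 mm above the desk; the cover parks over the deck at +y. A black frame bar, 12 mm high, stands on the deck at y -134 to -124 mm
- bed (a point): centre of the floor of the engraver's bed, axes as the engraver's. The bed is an open rectangular well 180 mm (x) by 220 mm (y), its floor 22 mm above the desk and 38 mm below the deck around it
- cover (a joint): sliding amber see-through cover of the bed, in m: 0 = closed against the black frame bar at the bed's -y end, grows along +y as it opens to 0.240 (above 0.220 the whole bed is uncovered). Starts at 0.15 to 0.24. About 2 N of friction; stays where it is left. Its underside is 4 mm, its top 9 mm above the deck
- cover_handle (a point): on the cover's black upright handle: a bar 70 mm long (x), 14 mm thick (y), from 9 to 43 mm above the deck, along the cover's leading (-y) edge; this point is on its middle, 30 mm above the deck; axes as the engraver's
- knob (a joint): turn of the grey safety knob on the control strip, rad, clockwise from above; starts at 0 to 0.15, range 0 to 1.75. Its bar's red pointer end points to the engraver's -x at 0 (white dot), to the wood-coloured dot at 0.90, the blue dot at 1.40. Turning takes 0.1 to 0.2 N m; it stays where it is left
- knob_in (a joint): how far the knob is pushed in (down), in m: 0 = sprung out, 0.014 = fully in; spring 6 N at first, 11.6 N fully in. Out, the knob's red tab butts against the red stop at a turn of about 0.3; pushed in 12 mm or more, the tab passes under the stop; beyond about 0.7 it is clear and the knob can spring out (at 0.3 to 0.7 the stop holds it in)
- knob_grip (a point): grip point on the knob's vertical axis, 10 mm below the top of its grip bar, 52 mm above the deck when out (moves and turns with it). Bar 46 mm long (this frame's x, pointer at -x), 14 mm thick (y), 42 mm high, on a 48 mm disc, its top 20 mm above the deck. z up. A red stop 36 to 51 mm from the axis is 22 mm high. The axis is at x -152 mm, y 0 of the engraver
- tray_in (a point): centre of the inner floor of the orange open tray (fixed), 200 x 110 mm inside, its long side along this frame's x; floor 5 mm above the desk, rim 28 mm
- green_frame (a point): centre of the green frame on the grey job board lying flat beyond the mat (board 110 x 200 mm); 10 mm above the desk. A black frame lies 100 mm beside it
- tile_wood: pale wooden sample tile 60 x 50 x 6 mm, fixed in either the green or the black frame of the job board; origin at the centre of its underside
- tile_blue: bright blue sample tile 60 x 50 x 6 mm, fixed in the other frame; origin at the centre of its underside
- sanitizer: clear pump bottle with a blue label, 64 mm across, 170 mm high, a bystander; origin at the centre of its underside
- wire_spool: pale blue wire spool lying flat, 72 mm across, 26 mm high, a bystander; origin at the centre of its underside
- glove_box: green and white carton 100 x 60 x 50 mm, a bystander; origin at the centre of its underside
Mind the look-alikes: they are no part of the job. Leave any yellow look-alike of the wood4 alone. Leave any turquoise look-alike of the wood1 alone.

How it is judged:
By the outcome, as a careful person would: the job done as asked, in the order asked, and still so for the second after the job is handed in, with the robot touching nothing.
Of wood1, wood2, wood3, wood4 only 3 to 4 are there at a start; the rules pass over those that are not, and their reading is None.
Of blue1, blue2, blue3, blue4 only 3 to 4 are there at a start; the rules pass over those that are not, and their reading is None.
Of done1, done2 only 1 to 2 are there at a start; the rules pass over those that are not, and their reading is None.
At some moment in a run one of wood1, wood2, wood3, wood4, blue1, blue2, blue3, blue4, done1, done2 may be knocked a few centimetres aside while the robot is not near it.
Once in a run the grip may slacken for a moment while it holds something.
It also fails if it takes over 210 s, if anything falls off the work surface, if the arm or the gripper's body presses on something with over 40 N, if the wrist force passes 120 N, or if a joint passes its speed limit or range.

## Working session

There is one attempt and no reset: what is moved stays moved. The work goes in short steps, each a Python script; the robot and the scene stay as the last script left them, time stands still between calls to the robot, and variables do not carry over. Pictures are saved under pics/ and viewed, at most 14 in all, crops included, and the job is handed in when it is done.

```bash
ls; mkdir -p pics
cat > h.py <<'E'
from cell import manip
import numpy as np, cv2
def ray(p,u,v):
    f=200/np.tan(np.radians(p["vfov"])/2)
    x=(np.asarray(u,float)-p["cx"])/f; y=(np.asarray(v,float)-p["cy"])/f
    xd,yd=x.copy(),y.copy()
    for _ in range(20):
        s=1+p["k1"]*(x*x+y*y); x=xd/s; y=yd/s
    return x,y
def world(p,u,v,z=None):
    """pixel -> world, by depth or on plane z"""
    x,y=ray(p,u,v); T=p["cam_to_world"]
    d=np.stack([x,y,np.ones_like(x)],-1)
    if z is None:
        r=p["range_z"][np.int32(np.round(v)),np.int32(np.round(u))]
        return (d*r[...,None])@T[:3,:3].T+T[:3,3]
    w=d@T[:3,:3].T; t=(z-T[2,3])/w[...,2]
    return w*t[...,None]+T[:3,3]
def cloud(p):
    v,u=np.mgrid[:400,:640]
    return world(p,u.astype(float),v.astype(float),None)
E
cat > s1.py <<'E'
from h import *
for n in("top","side"):
    p=manip.capture(n); cv2.imwrite(f"pics/{n}1.png",p["frame"])
    print(n,p["vfov"],p["cx"],p["cy"],p["k1"],np.round(p["cam_to_world"],3).tolist())
    np.save(n+"1.npy",p,allow_pickle=True)
print(manip.get_time_s())
E
python3 s1.py
```

```text
pics
top 47.00071447979921 314.9353861875764 202.96633213159777 0.018866934315718013 [[-0.002, -0.991, 0.133, 0.333], [-1.0, 0.005, 0.023, -0.132], [-0.024, -0.133, -0.991, 1.312], [0.0, 0.0, 0.0, 1.0]]
side 45.23574156306279 316.778647710477 199.7202310548029 -0.06806019313927847 [[0.995, -0.068, 0.067, 0.433], [-0.095, -0.71, 0.698, -0.881], [-0.0, -0.701, -0.713, 0.868], [0.0, 0.0, 0.0, 1.0]]
0.1
```

View pics/top1.png

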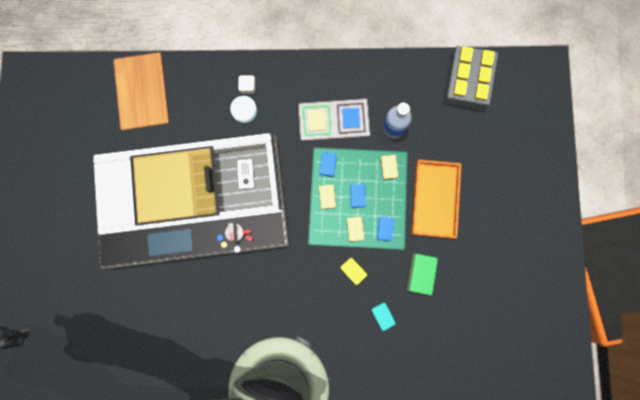

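View pics/side1.png

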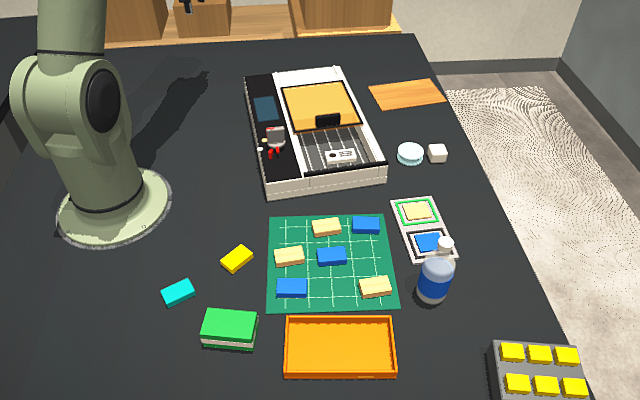

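The green frame (top ~(317,120)) holds the wood tile. Three wood blanks show on the mat (top (390,166), (327,196), (356,229)), along with three blue ones. One white tag is at (246,173), and the cover is about 2/3 open. The yellow block (354,271) and turquoise block (384,316) are look-alikes. Next I'll measure.

```bash
cat > s2.py <<'E'
from h import *
ps={n:manip.capture(n) for n in("top","side")}
P={n:cloud(p) for n,p in ps.items()}
for n,p in ps.items():
    for name in ["wood1","blue1","done1","cover","cover_handle","knob","tray_in","green_frame","tile_wood","tile_blue","sanitizer","wire_spool","glove_box","engraver"]:
        for d in manip.silhouettes(name,p):
            r=d["region"]&(p["range_z"]>0)
            if r.sum()<5: print(n,name,"tiny",d["position"]);continue
            q=P[n][r]; zt=np.percentile(q[:,2],80); t=q[abs(q[:,2]-zt)<.006]
            (c,s,a)=cv2.minAreaRect((t[:,:2]*1000).astype(np.float32))
            bgr=np.median(p["frame"][r],0)
            print(n,name,round(d["confidence"],2),np.int32(d["position"]),"n",r.sum(),"ztop %.3f"%zt,"c",np.round(c,0),"s",np.round(s,0),"a %.1f"%a,"bgr",bgr)
for n in P:
    q=P[n].reshape(-1,3); m=(abs(q[:,2]-.06)<.006)&(q[:,0]>.2)&(q[:,0]<.8)&(q[:,1]>-.2)&(q[:,1]<.6)
    print(n,"deck",m.sum(),np.median(q[m,2]),cv2.minAreaRect((q[m,:2]*1000).astype(np.float32)))
im=cv2.resize(ps["side"]["frame"][60:200,230:400],None,fx=4.5,fy=4.2,interpolation=cv2.INTER_CUBIC);cv2.imwrite("pics/z1.png",im)
E
python3 s2.py
```

```text
top wood1 0.89 [355 226] n 325 ztop 0.023 c [ 435. -213.] s [63. 39.] a 6.1 bgr [192. 243. 246.]
top wood1 0.78 [387 163] n 359 ztop 0.023 c [ 612. -312.] s [63. 41.] a 5.1 bgr [188. 242. 246.]
top wood1 0.76 [323 196] n 311 ztop 0.023 c [ 527. -134.] s [63. 39.] a 6.0 bgr [192. 243. 246.]
top wood1 0.76 [354 272] n 352 ztop 0.020 c [ 316. -206.] s [65. 40.] a 42.1 bgr [113. 246. 246.]
top wood1 0.55 [382 314] n 305 ztop 0.020 c [ 193. -287.] s [61. 37.] a 25.8 bgr [237. 241.  97.]
top blue1 0.72 [356 195] n 299 ztop 0.023 c [ 529. -221.] s [63. 40.] a 0.2 bgr [247. 179. 101.]
top blue1 0.69 [389 226] n 339 ztop 0.023 c [ 436. -298.] s [40. 64.] a 83.1 bgr [247. 177.  99.]
top done1 0.85 [244 173] n 417 ztop 0.040 c [590.  96.] s [79. 40.] a 4.3 bgr [242. 240. 239.]
top done1 0.54 [232 230] n 255 ztop 0.121 c [422. 116.] s [45. 14.] a 1.9 bgr [180. 184. 216.]
top done1 0.34 [399 120] n 664 ztop 0.136 c [ 725. -328.] s [31. 17.] a 50.4 bgr [184.  170.5 161. ]
top cover 0.63 [173 183] n 6099 ztop 0.072 c [553. 286.] s [202. 235.] a 6.7 bgr [132. 216. 237.]
top cover 0.6 [188 202] n 205
[... 3883 characters left out ...]
7 bgr [254. 159.  59.]
side sanitizer 0.71 [436 271] n 1758 ztop 0.128 c [ 727. -337.] s [33. 39.] a 58.2 bgr [151. 137. 130.]
side wire_spool 0.81 [408 153] n 487 ztop 0.027 c [787. 108.] s [73. 67.] a 61.6 bgr [255. 255. 250.]
side engraver 0.55 [308 133] n 13646 ztop 0.068 c [515. 244.] s [314. 505.] a 6.9 bgr [103. 150. 167.]
side engraver 0.27 [333 258] n 537 ztop 0.022 c [ 528. -224.] s [64. 42.] a 1.8 bgr [254. 161.  61.]
top deck 10990 0.06060223406066745 ((513.8447265625, 248.90090942382812), (318.4985046386719, 511.0041809082031), 6.759262561798096)
side deck 5735 0.06028268400116121 ((513.4205322265625, 247.35308837890625), (317.6292419433594, 520.0045166015625), 6.73520040512085)
```

View pics/z1.png

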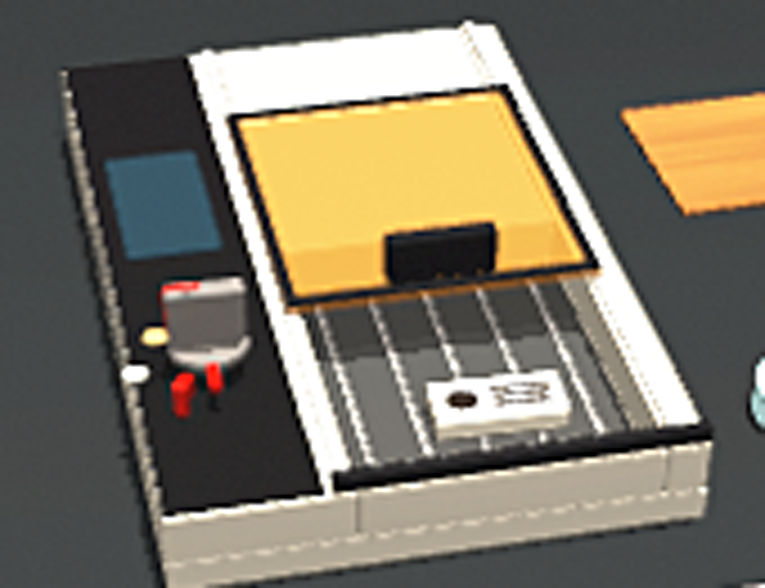

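One tag and three wood blanks need moving. I'll set the engraver frame from the housing fit: the predicted knob position (419,116) agrees with the measured (421,116). First I open the cover fully.

```bash
cat >> h.py <<'E'
YAW=np.radians(6.75); O=np.array([.5697,.1340])
Re=np.array([[np.cos(YAW),-np.sin(YAW)],[np.sin(YAW),np.cos(YAW)]])
def eng(x,y): return O+Re@np.array([x,y])
def loc(w): return Re.T@(np.asarray(w)[:2]-O)
def near_yaw(xy,z,yaw):
    """yaw or yaw+pi, whichever needs less wrist motion"""
    q0=np.array(manip.get_joint_positions()); best=None
    for k in(-1,0,1):
        y=yaw+k*np.pi
        if abs(y)>np.pi+.3: continue
        q=manip.inverse_kinematics([*xy,z],[np.pi,0,y])
        if q is not None:
            c=np.abs(np.array(q)-q0).max()
            if best is None or c<best[0]: best=(c,y)
    return best[1]
def above(xy,z,yaw):
    y=near_yaw(xy,z,yaw); manip.reach([*xy,z],[np.pi,0,y]); return y
def up(z,v=.3):
    p=manip.get_position(); manip.line_to([p[0],p[1],z],max_speed=v)
def blanks(name,ok,views=("top","side")):
    """list of (x,y,ztop,angle) of blocks of a class, colour-filtered, views merged"""
    out=[]
    for n in views:
        p=manip.capture(n); W=cloud(p)
        for d in manip.silhouettes(name,p):
            r=d["region"]&(p["range_z"]>0)
            if r.sum()<150: continue
            q=W[r]; zt=np.percentile(q[:,2],80); t=q[abs(q[:,2]-zt)<.006]
            c,s,a=cv2.minAreaRect((t[:,:2]*1000).astype(np.float32))
            if s[0]<s[1]: a+=90
            a=(a+90)%180-90
            if ok(np.median(p["frame"][r],0),max(s),min(s),zt): out.append((n,c[0]/1000,c[1]/1000,zt,np.radians(a),max(s),min(s)))
    return out
iswood=lambda c,L,w,z: c[0]>140 and c[2]>230 and c[0]<225 and 55<L<72 and 34<w<48
istag=lambda c,L,w,z: c.min()>215 and 70<L<90 and 34<w<50
def show(b): 
    for t in b: print(t[0],np.round(t[1:],3))
E
cat > s3.py <<'E'
from h import *
p=manip.capture("top"); W=cloud(p)[...,:].reshape(-1,3)
l=(W[:,:2]-O)@Re
m=(W[:,2]>.095)&(W[:,2]<.11)&(abs(l[:,0])<.05)&(l[:,1]>-.1)&(l[:,1]<.2)
h=l[m]; print(m.sum(),h.min(0),h.max(0)); hx,hy=(h.min(0)+h.max(0))/2
print(manip.get_tool_rot(),manip.get_position())
manip.move_gripper(.05,60)
c=eng(hx,hy); above(c,.2,YAW)
print("hit",manip.line_to([*c,.104],max_speed=.12,until_force=8),manip.get_position())
manip.move_gripper(0.0,40); print("w",manip.get_gripper_width(),manip.get_gripper_force())
c0=loc(manip.get_position())
t=eng(c0[0],c0[1]+.24)
print("end",manip.line_to([*t,manip.get_position()[2]],max_speed=.08,until_force=18), loc(manip.get_position())-c0, manip.get_ft_force())
manip.move_gripper(.05); up(.22); print(manip.get_time_s())
manip.reach([.45,.0,.35],[np.pi,0,near_yaw([.45,0],.35,YAW)])
p=manip.capture("side"); cv2.imwrite("pics/s3.png",p["frame"]); show(blanks("done1",istag)); show(blanks("wood1",iswood)); print(manip.get_time_s())
E
python3 s3.py
```

```text
137 [-0.0324548  0.0464694] [0.03761747 0.0602799 ]
[-3.14157694e+00  8.70772976e-06  2.82077382e+00] [0.19707813 0.5931034  0.25629892]
hit False [0.56638622 0.18737157 0.10464166]
w 0.013421823558977483 39.98694598674774
end True [-0.00021253  0.08011608] [-0.9213989  -3.76507506  9.10273536]
7.7583
side [5.8800e-01 9.6000e-02 3.9000e-02 7.9000e-02 7.9712e+01 4.7176e+01]
top [ 5.2700e-01 -1.3400e-01  2.3000e-02  1.0500e-01  6.2926e+01  3.9153e+01]
top [ 4.3500e-01 -2.1300e-01  2.3000e-02  1.0600e-01  6.3603e+01  3.9416e+01]
top [ 6.1200e-01 -3.1000e-01  2.3000e-02  9.1000e-02  6.0817e+01  3.6476e+01]
side [ 5.2500e-01 -1.3600e-01  2.2000e-02  9.8000e-02  6.4623e+01  4.2263e+01]
side [ 4.3300e-01 -2.1500e-01  2.2000e-02  1.0400e-01  6.4124e+01  4.3809e+01]
side [ 6.1100e-01 -3.1500e-01  2.1000e-02  8.6000e-02  6.4624e+01  4.1544e+01]
9.4083
```

View pics/s3.png

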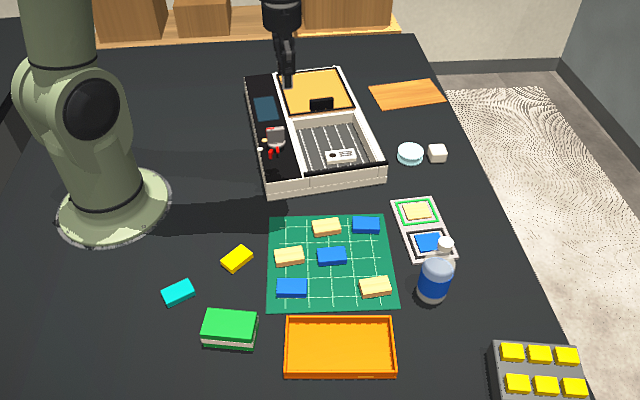

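The cover is fully open and the bed holds a single tag (340,156). Next: the tag goes to the tray.

```bash
cat >> h.py <<'E'
def pick(xy,yaw,surf,z_hi=.2,opening=.06,zlow=.019):
    """grasp a block lying at height surf; returns TCP height above surf at the grasp"""
    manip.move_gripper(opening,60); y=above(xy,z_hi,yaw)
    manip.line_to([*xy,surf+.05],max_speed=.3)
    hit=manip.line_to([*xy,surf+zlow],max_speed=.05,until_force=5)
    z=manip.get_position()[2]
    if hit: z+=.003; manip.line_to([*xy,z],max_speed=.05)
    manip.move_gripper(.02,60); w=manip.get_gripper_width()
    up(z_hi); w2=manip.get_gripper_width()
    print("pick hit",hit,"h %.4f w %.4f w2 %.4f"%(z-surf,w,w2),"F",round(manip.get_gripper_force(),1))
    return z-surf
def place(xy,yaw,surf,h,z_hi=.2,opening=.052):
    above(xy,z_hi,yaw); print("held",round(manip.get_gripper_width(),4))
    manip.line_to([*xy,surf+h+.03],max_speed=.3)
    hit=manip.line_to([*xy,surf+h-.002],max_speed=.04,until_force=4)
    z=manip.get_position()[2]; print("place hit",hit,"z-surf-h %.4f"%(z-surf-h))
    manip.move_gripper(opening); up(z_hi)
E
cat > s4.py <<'E'
from h import *
h=pick(np.array([.589,.096]),np.radians(5),.022)
p=np.array([.517,-.443]); place(p,np.radians(-5.4),.005,h)
print(manip.get_time_s()); show(blanks("done1",istag)); show(blanks("wood1",iswood))
E
python3 s4.py
```

```text
pick hit True h 0.0230 w 0.0387 w2 0.0389 F 60.3
held 0.0384
place hit True z-surf-h 0.0009
17.2583
side [ 5.170e-01 -4.440e-01  2.200e-02 -1.100e-01  7.940e+01  4.295e+01]
top [ 6.1500e-01 -3.1100e-01  2.3000e-02  8.0000e-02  5.7188e+01  4.0120e+01]
side [ 4.3200e-01 -2.1400e-01  2.2000e-02  9.1000e-02  6.2301e+01  4.3570e+01]
```

The tag is in the tray. Now the wood blanks, re-measured before each pick.

```bash
cat > s5.py <<'E'
from h import *
slots=[(.042,.05),(-.042,.05),(.0,-.05)]
est=[(.612,-.3125,.09),(.526,-.135,.105),(.434,-.214,.105)]
for i,(e,s) in enumerate(zip(est,slots)):
    b=blanks("wood1",iswood); near=[t for t in b if np.hypot(t[1]-e[0],t[2]-e[1])<.07 and t[5]>60 and t[6]>37]
    show(near)
    if near:
        m=np.mean([t[1:5] for t in near],0)
    else: print("not seen",i); show(b); break
    h=pick(m[:2],m[3],.003)
    if manip.get_gripper_width()<.034: print("LOST"); break
    place(eng(*s),YAW+np.pi/2,.022,h)
    print(i,manip.get_time_s())
manip.reach([.45,-.05,.35],[np.pi,0,near_yaw([.45,-.05],.35,YAW)])
b=blanks("wood1",iswood)
for t in b: print(t[0],np.round(loc(t[1:3]),3),round(t[3],3),np.round(t[4]-YAW,2))
p=manip.capture("side"); cv2.imwrite("pics/s5.png",p["frame"]); print(manip.get_time_s())
E
python3 s5.py
```

```text
side [ 6.1100e-01 -3.1400e-01  2.1000e-02  6.8000e-02  6.4476e+01  4.2476e+01]
pick hit True h 0.0230 w 0.0387 w2 0.0385 F 60.3
held 0.0388
place hit True z-surf-h 0.0008
0 25.35
top [ 5.2700e-01 -1.3400e-01  2.3000e-02  1.0700e-01  6.3813e+01  3.9559e+01]
side [ 5.2500e-01 -1.3700e-01  2.2000e-02  1.2400e-01  6.3280e+01  4.3622e+01]
pick hit True h 0.0229 w 0.0388 w2 0.0390 F 60.2
held 0.0387
place hit True z-surf-h 0.0009
1 33.0
top [ 4.3500e-01 -2.1300e-01  2.3000e-02  1.2400e-01  6.4042e+01  4.0281e+01]
side [ 4.3300e-01 -2.1400e-01  2.2000e-02  5.5000e-02  6.3720e+01  4.3281e+01]
pick hit True h 0.0229 w 0.0390 w2 0.0390 F 60.4
held 0.0387
place hit True z-surf-h 0.0009
2 40.9333
top [0.043 0.049] 0.042 -1.58
side [0.04 0.05] 0.041 -1.57
side [-0.044  0.048] 0.041 -1.59
side [-0.003 -0.054] 0.041 -1.55
42.4333
```

View pics/s5.png

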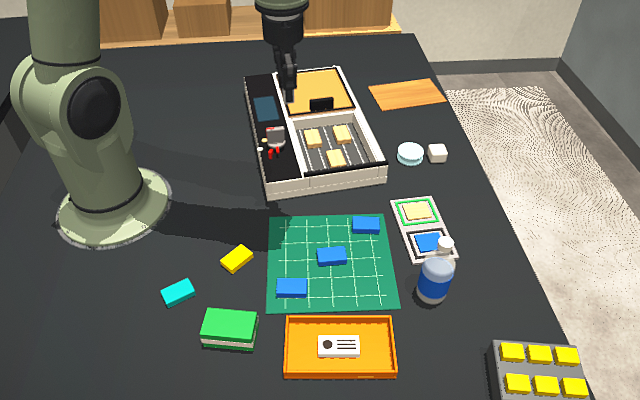

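Three wood blanks lie flat in the bed, the tag is in the tray and the three blue blanks are still on the mat. Now I close the cover.

```bash
cat > s6.py <<'E'
from h import *
manip.move_gripper(.05,60)
c=eng(.0026,.1335); above(c,.2,YAW)
print("hit",manip.line_to([*c,.104],max_speed=.12,until_force=8))
manip.move_gripper(0.0,40); print("w",manip.get_gripper_width())
c0=loc(manip.get_position()); z=manip.get_position()[2]
print(manip.line_to([*eng(c0[0],c0[1]-.215),z],max_speed=.1,until_force=20),loc(manip.get_position())-c0)
print(manip.line_to([*eng(c0[0],c0[1]-.255),z],max_speed=.04,until_force=20),loc(manip.get_position())-c0,manip.get_ft_force())
manip.move_gripper(.04); up(.22); print(manip.get_time_s())
manip.reach([.45,-.12,.35],[np.pi,0,near_yaw([.45,-.12],.35,YAW)])
p=manip.capture("top"); W=cloud(p).reshape(-1,3); l=(W[:,:2]-O)@Re
m=(W[:,2]>.095)&(W[:,2]<.11)&(abs(l[:,0])<.05)&(l[:,1]>-.16)&(l[:,1]<.2)
if m.sum(): print("handle",m.sum(),l[m].min(0),l[m].max(0))
m=(W[:,2]>.115)&(W[:,2]<.13)&(abs(l[:,0]+.152)<.04)&(abs(l[:,1])<.04)
print("knob",m.sum(),W[m].mean(0),np.median(W[m,2]),cv2.minAreaRect((W[m,:2]*1000).astype(np.float32)))
cv2.imwrite("pics/t6.png",cv2.resize(p["frame"][120:280,80:300],None,fx=3.5,fy=3.5,interpolation=cv2.INTER_CUBIC))
E
python3 s6.py
```

```text
hit False
w 0.013305252618198038
False [ 0.00054311 -0.21591995]
True [ 0.00066817 -0.24017   ] [-1.0051254   5.18847709  6.21010244]
49.2667
handle 113 [-0.02666482 -0.11341838] [ 0.03700181 -0.09919505]
knob 104 [0.42146866 0.11584485 0.12168145] 0.12213517599186963 ((422.03240966796875, 116.03011322021484), (44.99202346801758, 14.647561073303223), 0.538990318775177)
```

View pics/t6.png

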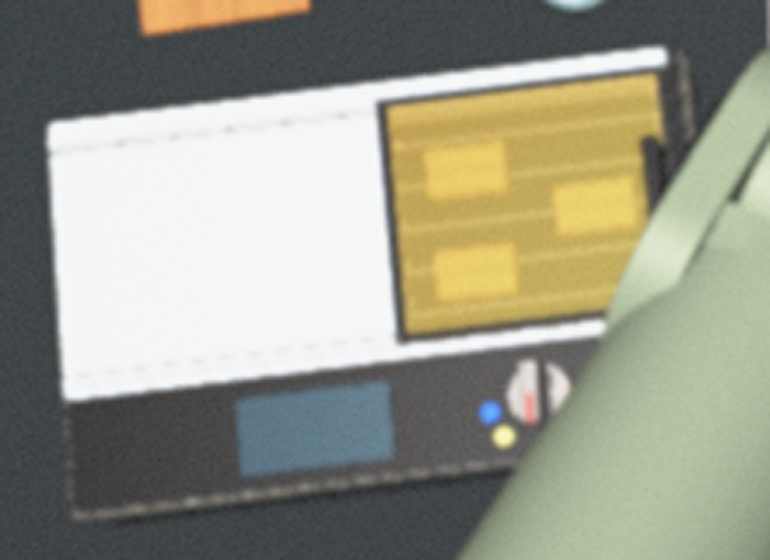

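The cover is shut: it travelled 240 mm to the stop, and the blanks show under it. The knob stands at about 0.11 rad. Now I grip it, push it in, turn it to 0.90 (wood) and let it out.

```bash
cat > s7.py <<'E'
from h import *
c=np.array([.4208,.1161]); q0=.108; z0=.118
j0=np.array(manip.get_joint_positions()); opts=[]
for k in(-1,0,1):
    ys=[YAW-q+k*np.pi for q in np.linspace(q0,.95,6)]
    js=[manip.inverse_kinematics([*c,z0-.014],[np.pi,0,y]) for y in ys]
    if all(j is not None for j in js):
        J=np.array(js); print(k,np.abs(np.diff(J,axis=0)).max(),J[0].round(2),J[-1].round(2))
        opts.append((np.abs(J[0]-j0).max(),k))
k=min(opts)[1]; Y=lambda q:YAW-q+k*np.pi
manip.move_gripper(.04,80)
manip.reach([*c,.2],[np.pi,0,Y(q0)])
print("hit",manip.line_to([*c,z0],max_speed=.08,until_force=6),manip.get_position())
manip.move_gripper(0,80); print("w",manip.get_gripper_width(),manip.get_ft_force().round(1),manip.get_moment().round(2))
z=manip.get_position()[2]
print("in",manip.line_to([*c,z-.0145],max_speed=.02,until_force=22),manip.get_position(),manip.get_ft_force().round(1))
zi=min(manip.get_position()[2],z-.0125)
for q in np.linspace(q0,.90,7)[1:]:
    manip.line_to([*c,zi],[np.pi,0,Y(q)],max_speed=.05)
    print(round(q,2),manip.get_position().round(4),manip.get_ft_force().round(1),manip.get_moment().round(2),round(manip.get_tool_rot()[2]-Y(q),4))
print(manip.get_time_s())
E
python3 s7.py
```

```text
-1 0.14444529416897445 [-0.54  0.5   0.18  2.21 -0.2   0.44  1.37] [-0.65  0.52  0.32  2.21 -0.37  0.45  0.7 ]
0 0.1501707908430423 [-0.85  0.59  0.6   2.22 -0.68  0.52 -1.28] [-0.98  0.67  0.8   2.23 -0.89  0.61 -1.91]
1 0.14444529416897423 [-0.54  0.5   0.18  2.21 -0.2   0.44  1.37] [-0.65  0.52  0.32  2.21 -0.37  0.45  0.7 ]
hit False [0.42098816 0.11615808 0.11831297]
w 0.012762768482433821 [-0.7  0.4  5.4] [0.21 0.19 0.05]
in True [0.42100029 0.11629465 0.10433873] [-2.9  0.5 16.9]
0.24 [0.4209 0.1163 0.1046] [-2.4 -0.3 11.3] [ 0.05  0.45 -0.08] -0.0008
0.37 [0.4209 0.1162 0.1046] [-2.3  0.4 10.7] [-0.06  0.43 -0.08] -0.0008
0.5 [0.4209 0.1161 0.1046] [-2.3 -1.2 10.4] [-0.18  0.5  -0.01] -0.0009
0.64 [0.4209 0.116  0.1046] [-1.9 -0.9 10.3] [-0.26  0.52 -0.1 ] -0.0009
0.77 [0.4208 0.116  0.1045] [-3.2 -1.5 10.7] [-0.31  0.6   0.  ] -0.0009
0.9 [0.4208 0.1159 0.1045] [-2.6 -1.2 10.3] [-0.44  0.68 -0.08] -0.001
55.525
```

```bash
cat > s8.py <<'E'
from h import *
p=manip.get_position(); manip.line_to([p[0],p[1],p[2]+.0138],max_speed=.03)
print(manip.get_ft_force().round(1)); manip.move_gripper(.04); up(.22)
manip.reach([.35,.45,.35],[np.pi,0,near_yaw([.35,.45],.35,YAW)])
p=manip.capture("top"); W=cloud(p).reshape(-1,3); l=(W[:,:2]-O)@Re
m=(W[:,2]>.115)&(W[:,2]<.13)&(abs(l[:,0]+.152)<.04)&(abs(l[:,1])<.04)
r=cv2.minAreaRect((W[m,:2]*1000).astype(np.float32)); print("knob",m.sum(),np.median(W[m,2]),r)
m=(W[:,2]>.095)&(W[:,2]<.11)&(abs(l[:,0])<.05)&(l[:,1]>-.16)&(l[:,1]<.2)
print("handle",l[m].min(0),l[m].max(0)); print(manip.get_time_s())
cv2.imwrite("pics/t8.png",cv2.resize(p["frame"][110:310,180:480],None,fx=2.6,fy=2.6,interpolation=cv2.INTER_CUBIC))
E
python3 s8.py
```

```text
[-0.8 -1.1  5.7]
knob 96 0.12161260678564356 ((420.7032165527344, 115.92204284667969), (13.378053665161133, 45.55571746826172), 45.380340576171875)
handle [-0.0321005  -0.11394606] [ 0.03679507 -0.09925592]
58.425
```

View pics/t8.png

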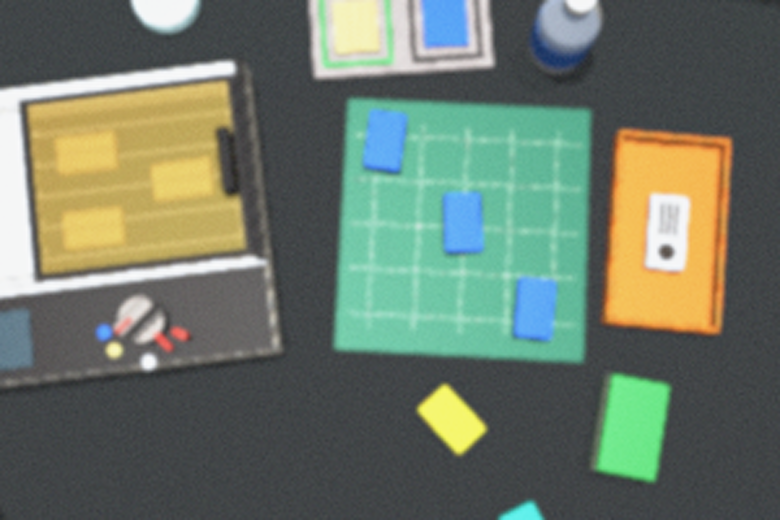

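The knob is out, with its pointer at 0.90 on the wood dot. The cover is shut and everything else is in place, so I'm handing in.

```bash
python3 -c "
from cell import manip
print(manip.close_job())"
```

```text
the job is handed in; nothing more can be done
None
```

The job is handed in: the one white tag is in the orange tray, all three wood blanks lie flat on the bed, the cover is shut, and the knob has sprung out at the wood dot; the blue blanks, look-alikes, bottle, spool and carton were left alone.

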